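# Wind down the screw jack and pin its crank

## Task

Wind the red crank of the screw jack clockwise by its black knob, more than one whole turn, until the red plate is all the way down just above the yellow ear and the hole in the plate lines up with the hole in the ear. The holes also line up one whole turn too early, with the plate still standing clearly high: carry on past that. Then take the red-headed lock pin from the wooden rack, put it down through both holes until its flange rests flat on the plate, and let go.

Things in the scene. Friction and masses are not known exactly. Their poses are not given: they have to be found in the camera images.
- crank (a joint): Turn of the red crank plate on its upright screw, rad. 0 = down and lined up; positive = unscrewed (anticlockwise from above). A turn (6.283) lifts plate and knob 10 mm. Starts at 6.9 to 9.4 (1.1 to 1.5 turns); stop at -0.5, past line-up: do not wind to it. Takes about 1.5 N at the knob, stays where left. Plate 10 mm thick; at 0 its top is 72 mm above the table, 2 mm gap to the ear.
- crank_knob (a point): Grip point on the axis of the upright black knob (24 mm across, 48 mm tall, spins freely on the plate, so it can be held without turning the gripper), 28 mm above the plate, 20 mm below the knob's top. It circles 60 mm from the screw's axis: at crank angle q it lies in the direction of lock_hole's +x turned by q about vertical, 100 mm above the table plus 10 mm per turn.
- lock_hole (a point): Centre of the mouth of the hole in the fixed yellow ear of the jack, 60 mm above the table. Hole upright, 26 mm wide, 50 mm deep; the red plate's hole is as wide, on the arm opposite the knob, also 60 mm from the screw's axis. z up; x points level from the hole to the screw's axis, 60 mm away. A steel nut and stud on that axis stand 20 mm above the plate.
- lock_pin: Red-headed pin, 150 g, z up. Origin: underside of its steel flange (46 mm wide, 6 thick). Head 24 mm wide, 6 to 42 mm above origin; shank below 10 mm wide, 40 long, tapered tip. Starts 45 mm above the table in a hole of a wooden rack, 3 holes 80 mm apart along the pin's y, unwanted yellow and black pins in the others; grip along its x. Seated: origin 12 mm above lock_hole.
Mind the look-alikes: they are no part of the job. What is shaped like the lock_pin but pink is not meant.

How it is judged:
By the outcome, as a careful person would: the job done as asked, in the order asked, and still so for the second after the job is handed in, with the robot touching nothing.
It also fails if it takes over 72 s, if anything falls off the work surface, if the arm or the gripper's body presses on something with over 40 N, if the wrist force passes 120 N, or if a joint passes its speed limit or range.

## Robot

A 6-joint arm with a two-finger parallel gripper is mounted at the origin on the work surface. World frame = base frame: x ahead of the robot, y to its left, z up, the work surface at z = 0. Lengths are in mm, angles in rad, forces in N, time in s.
With the tool pointing down it reaches from about 250 to 775 mm from the base axis. Payload 4 kg.
Tool frame: the origin (TCP) lies at the centre of the arm's flange, where the gripper is bolted on; the fingertips stand 199 mm ahead of it and the grasp point (between the pads) lies 180 mm ahead of it (ctrl.grasp_offset is the distance from the TCP to the grasp point, in mm); x points along the fingers, y is the direction in which the jaws open and shut, and the axes are right-handed (so a half turn about x gives the same grasp; the last joint's range is limited). The gripper opens to 94 mm and grips with 3 to 60 N. Pads are 16 mm wide; open, the fingers measure 119 mm over their backs; the gripper's body (75 mm by 177 mm) begins 78 mm behind the grasp point.
Start: joints at [-1.283, 0.087, 1.371, -0, 1.684, -0.103], TCP at [209.504, -508.535, 404.706] pointing down, gripper open.
Joint ranges: [-3.1, 3.1], [-0.76, 2.03], [0.27, 2.55], [-1.08, 4.22], [0.17, 2.65], [-2.57, 2.57]. Speed limits (rad/s): [2.79, 2.79, 3.14, 3.14, 3.14, 3.14].

## Interface

Orientations are given as a 3x3 rotation matrix whose columns are the frame's x, y, z axes.
In Python, from cell import ctrl gives the robot as it stands. The module is installed in compiled form; this text tells all that it offers. Calls block until the motion is done:
- ctrl.reach(position, orientation): joint-space move of the TCP to a pose.
- ctrl.servo_line(position, v=150, orientation=None): straight line of the TCP; orientation=None keeps the orientation; v is the mean speed in mm/s.
- ctrl.set_joints(angles): joint-space move.
- ctrl.gripper_open() and ctrl.clamp(squeeze=None): open the fingers fully, or close them until they stop; squeeze is the grip in N (None keeps the last).
- ctrl.dwell(seconds).
- ctrl.solve_ik(position, orientation): joint angles nearest the present ones, or None.
- ctrl.grab_frame(name): name is "scene" or "top" or "wrist"; returns (picture, depth): 420x560x3 uint8, red, green, blue; 420x560 float32, mm along the optical axis (not along the pixel's ray), 0 where there is no reading.
- ctrl.calibration(name): a dict with "fovy" (degrees; the focal length in pixels is half the picture's height over the tangent of half this angle, whatever the lens; pixels are square), "cx", "cy" (the principal point, pixels), "k1" (the pictures are not rectified: a ray, as slopes to the right and down, at radius r is drawn at 1 + k1 r^2 times it, then the intrinsics apply), "R" (3x3) and "t" (3): a world point X has camera coordinates R X + t; the wrist camera has in their place "hand_eye" (4x4, takes a point from camera to tool coordinates, whose origin is the TCP and whose axes are the tool frame's). Camera axes: x right, y down, z forward; pixel columns grow to the right and rows downward; lengths in mm; the calibration is good to about 2 mm. A picture is of the moment at which its call begins: read the wrist's pose just before it. calibration takes no time and is no camera call.
A pose or a line that the arm cannot do raises ctrl.PlanningError and nothing moves.
- ctrl.hand_in(): hands the job in, once; it reports no verdict.
Readings, each from a call of its own:
- ctrl.get_clock(): time.
- ctrl.get_joint_pos(): joint angles.
- ctrl.get_qvel(): joint speeds.
- ctrl.get_effort(): joint torques, N m.
- ctrl.get_position(): TCP position.
- ctrl.get_orientation(): TCP orientation.
- ctrl.get_wrist_force(): force on the tool from outside, world axes, zero at the start.
- ctrl.get_wrist_torque(): the same for the moment, N m.
- ctrl.get_finger_gap(): opening from 0.0 (shut) to 1.0 (fully open).
Only numpy, scipy, OpenCV 4.12 (cv2) and the standard library are available. Lean on these libraries where they do the work, as an engineer would, in place of code of your own. Each camera call takes 0.05 s, during which the arm holds its last target.

## Working session

There is one attempt and no reset: what is moved stays moved. The work goes in short steps, each a Python script; the robot and the scene stay as the last script left them, time stands still between calls to the robot, and variables do not carry over. Pictures are saved under pics/ and viewed, and the job is handed in when it is done.

```bash
mkdir -p pics
python3 - <<'E'
from cell import ctrl
import cv2,numpy as np
for n in("scene","top"):
    p,d=ctrl.grab_frame(n); cv2.imwrite(f"pics/{n}0.png",p[:,:,::-1]); np.savez(f"{n}0.npz",p=p,d=d)
    c=ctrl.calibration(n);print(n,c)
print(ctrl.calibration("wrist"),ctrl.grasp_offset,ctrl.get_clock(),ctrl.get_orientation())
E
```

```text
scene {'fovy': 49.38523942307447, 'cx': 282.79147481261685, 'cy': 212.04605702224148, 'k1': -0.14585997284268004, 'R': array([[ 0.76552093,  0.64318751, -0.01695673],
       [ 0.53461972, -0.65052533, -0.53944281],
       [-0.35799366,  0.40388936, -0.84185149]]), 't': array([-327.63923128, -260.5860573 , 1208.74081514])}
top {'fovy': 42.142345237470956, 'cx': 283.1225291665348, 'cy': 202.44209412244507, 'k1': 0.04265682914039657, 'R': array([[-0.0127578 , -0.99987421,  0.00942361],
       [-0.99621734,  0.01189987, -0.08607793],
       [ 0.08595497, -0.01048613, -0.99624384]]), 't': array([ -78.19975926,  523.11084156, 1295.45161792])}
{'fovy': 69.58677752369968, 'cx': 279.69567650120734, 'cy': 212.19957576174042, 'k1': -0.00295703043660396, 'hand_eye': array([[-1.05636848e-03, -2.44141294e-01,  9.69739095e-01,
         2.02519419e+01],
       [ 9.99999389e-01, -5.72629756e-04,  9.45166868e-04,
        -1.58730702e-01],
       [ 3.24547199e-04,  9.69739501e-01,  2.44141750e-01,
        -6.99141624e+01],
       [ 0.00000000e+00,  0.00000000e+00,  0.00000000e+00,
         1.00000000e+00]])} 180.4 0.1 [[-5.65899209e-04  3.80907241e-01 -9.24613083e-01]
 [ 1.89036385e-03 -9.24611172e-01 -3.80907611e-01]
 [-9.99998053e-01 -1.96341046e-03 -1.96816547e-04]]
```

View pics/scene0.png

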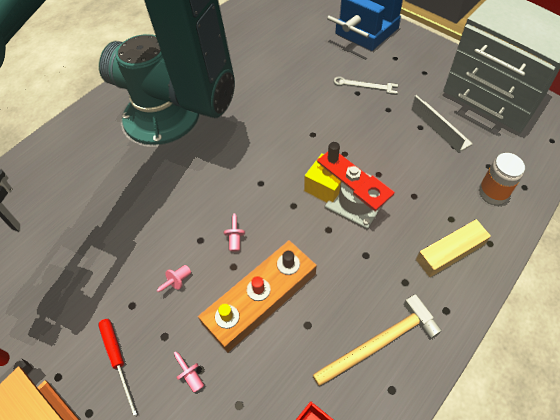

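View pics/top0.png

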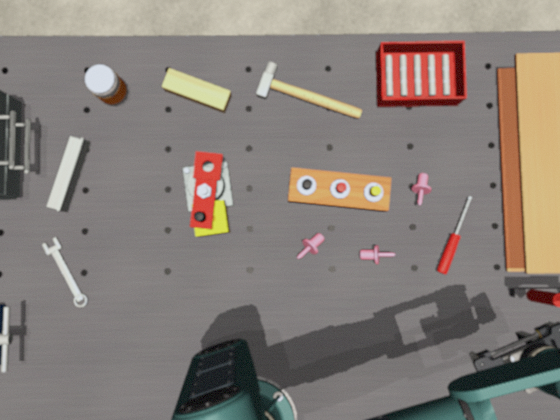

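The top view shows the jack: nut at about (205,190), knob (200,217), plate hole (208,167), and yellow ear under the knob side. So the crank sits roughly half a turn off line-up. The red pin is at (341,187). I'll measure these next.

```bash
cat > h.py <<'E'
import numpy as np,cv2
from cell import ctrl
def K(c): 
    f=210/np.tan(np.radians(c['fovy'])/2); return f
def pose(n,T=None):
    c=ctrl.calibration(n)
    if n!="wrist": return c,c['R'].T,-c['R'].T@c['t']
    p,R=T; H=c['hand_eye']; return c,R@H[:3,:3],R@H[:3,3]+p
def ray(n,u,v,T=None):
    c,Rw,o=pose(n,T);f=K(c); d=np.array([(u-c['cx'])/f,(v-c['cy'])/f]); s=d.copy()
    for _ in range(20): s=d/(1+c['k1']*(s@s))
    return o,Rw@np.array([s[0],s[1],1.])
def onplane(n,u,v,z,T=None):
    o,d=ray(n,u,v,T); return o+d*(z-o[2])/d[2]
def proj(n,X,T=None):
    c,Rw,o=pose(n,T); q=Rw.T@(np.asarray(X,float)-o); s=q[:2]/q[2]; s=s*(1+c['k1']*(s@s)); return s*K(c)+[c['cx'],c['cy']]
def point(n,u,v,depth,T=None):
    o,d=ray(n,u,v,T); return o+d*depth
def cloud(n,d,T=None):
    c,Rw,o=pose(n,T);f=K(c); v,u=np.mgrid[:420,:560]; x=np.stack([(u-c['cx'])/f,(v-c['cy'])/f],-1); s=x.copy()
    for _ in range(10): s=x/(1+c['k1']*(s**2).sum(-1,keepdims=True))
    P=np.concatenate([s,np.ones(s.shape[:2]+(1,))],-1)*d[...,None]
    return P@Rw.T+o
def tri(a,b):
    (o1,d1),(o2,d2)=a,b; A=np.stack([d1,-d2],1); t=np.linalg.lstsq(A,o2-o1,rcond=None)[0]
    p,q=o1+d1*t[0],o2+d2*t[1]; return (p+q)/2,np.linalg.norm(p-q)
def snap(n,name):
    T=(np.array(ctrl.get_position()),np.array(ctrl.get_orientation())); p,d=ctrl.grab_frame(n)
    cv2.imwrite(f"pics/{name}.png",p[:,:,::-1]); np.savez(f"{name}.npz",p=p,d=d,tp=T[0],tR=T[1]); return p,d,T
def load(name):
    z=np.load(f"{name}.npz"); return z['p'],z['d'],((z['tp'],z['tR']) if 'tp' in z else None)
def down(yaw):  # tool x down, jaws (y) along yaw in the world
    y=np.array([np.cos(yaw),np.sin(yaw),0]);x=np.array([0,0,-1.]);return np.stack([x,y,np.cross(x,y)],1)
E
python3 - <<'E'
from h import *
def blobs(p,lo,hi,roi):
    h=cv2.cvtColor(p,cv2.COLOR_RGB2HSV); m=cv2.inRange(h,lo,hi)
    if lo[0]==0 and hi[0]<10: m|=cv2.inRange(h,(174,lo[1],lo[2]),(180,255,255))
    x0,y0,x1,y1=roi; k=np.zeros_like(m);k[y0:y1,x0:x1]=m[y0:y1,x0:x1]
    n,l,s,c=cv2.connectedComponentsWithStats(k); return [(s[i],c[i].round(1)) for i in range(1,n) if s[i][4]>15]
pt,dt,_=load("top0");ps,ds,_=load("scene0")
print("red top",blobs(pt,(0,180,90),(6,255,255),(180,140,400,245)))
print("red scn",blobs(ps,(0,180,90),(6,255,255),(200,130,420,330)))
print("yel top",blobs(pt,(22,180,90),(34,255,255),(180,140,400,245)))
print("yel scn",blobs(ps,(22,180,90),(34,255,255),(200,130,420,330)))
C=cloud("top",dt)
for u,v in[(205,190),(200,217),(208,167),(205,175),(203,205),(341,187),(375,191),(307,184),(335,197),(218,228)]: print((u,v),C[v,u].round(1))
for n,p,r in(("top",pt,(170,135,400,250)),("scene",ps,(190,130,420,350))):
    q=p[r[1]:r[3],r[0]:r[2]]; cv2.imwrite(f"pics/crop_{n}.png",cv2.resize(q,None,fx=3.4 if n=="top" else 2.7,fy=3.4 if n=="top" else 2.7,interpolation=cv2.INTER_CUBIC)[:,:,::-1])
E
```

```text
red top [(array([192, 153,  30,  75, 844], dtype=int32), array([205.5, 187.9]))]
red scn [(array([ 318,  152,   76,   58, 1260], dtype=int32), array([358. , 181.1])), (array([252, 277,  12,  17, 158], dtype=int32), array([257.5, 284.8]))]
yel top []
yel scn [(array([305, 160,  35,  31, 475], dtype=int32), array([321.9, 176.6])), (array([218, 304,  13,  12, 123], dtype=int32), array([224.1, 309.5])), (array([222, 317,   9,   4,  30], dtype=int32), array([225.7, 318.3]))]
(205, 190) [545.   92.4 109. ]
(200, 217) [482.6 100.3 132.4]
(208, 167) [604.9  91.8  59.9]
(205, 175) [582.   95.1  88.6]
(203, 205) [513.  100.1  85.5]
(341, 187) [ 550.7 -218.    87. ]
(375, 191) [ 540.6 -296.4   85.8]
(307, 184) [ 558.6 -139.6   87.7]
(335, 197) [ 531.4 -207.7   48.6]
(218, 228) [460.7  68.3  63.1]
```

View pics/crop_top.png

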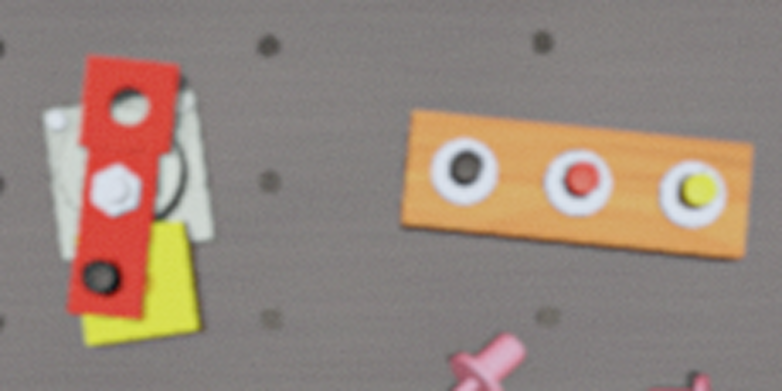

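View pics/crop_scene.png

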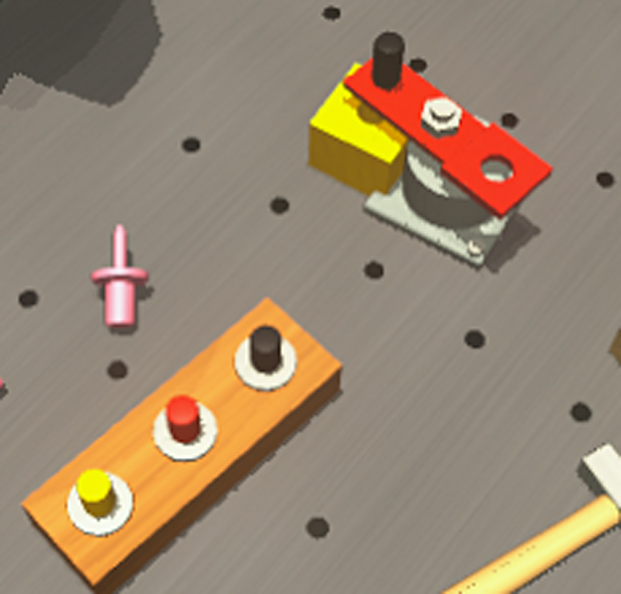

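Run:
```python
from h import *
for yaw in(-1.57,1.57):
    for xy in((545,95),(551,-217),(482,100)): print(yaw,xy,[None if (j:=ctrl.solve_ik([*xy,z],down(yaw))) is None else np.round(j,2) for z in(290,420)])
ctrl.reach([535,95,420],down(-1.57))
snap("wrist","w1"); print(ctrl.get_clock())
```

```text
-1.57 (545, 95) [array([ 0.07,  0.14,  1.54, -0.  ,  1.46,  1.64]), array([ 0.07,  0.09,  1.34, -0.  ,  1.71,  1.64])]
-1.57 (551, -217) [array([-0.47,  0.23,  1.44,  0.  ,  1.47,  1.1 ]), array([-0.47,  0.18,  1.24,  0.  ,  1.72,  1.1 ])]
-1.57 (482, 100) [array([ 0.09,  0.01,  1.68, -0.  ,  1.45,  1.66]), array([ 0.09, -0.04,  1.47, -0.  ,  1.71,  1.66])]
1.57 (545, 95) [array([ 0.07,  0.14,  1.54, -0.  ,  1.46, -1.5 ]), array([ 0.07,  0.09,  1.34, -0.  ,  1.71, -1.5 ])]
1.57 (551, -217) [array([-0.47,  0.23,  1.44, -0.  ,  1.47, -2.04]), array([-0.47,  0.18,  1.24, -0.  ,  1.72, -2.04])]
1.57 (482, 100) [array([ 0.09,  0.01,  1.68, -0.  ,  1.45, -1.48]), array([ 0.09, -0.04,  1.47, -0.  ,  1.71, -1.48])]
2.5833
```

View pics/w1.png

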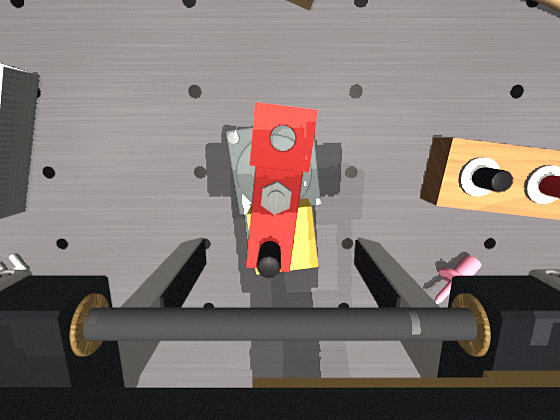

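The wrist view shows the plate hole at (283,138), nut (276,198), knob top (268,265), and part of the yellow ear around (305,240). I'll turn these into points.

Run:
```python
from h import *
p,d,T=load("w1"); C=cloud("wrist",d,T); h=cv2.cvtColor(p,cv2.COLOR_RGB2HSV)
red=cv2.inRange(h,(0,170,80),(8,255,255))|cv2.inRange(h,(172,170,80),(180,255,255)); red[:,400:]=0;red[280:]=0
P=C[red>0]; z=np.median(P[:,2]); print("plate z med",z,np.percentile(P[:,2],[10,90]))
for zz in [z]:
    hole=onplane("wrist",283,138,zz,T)
    cs,hh=cv2.findContours(red,cv2.RETR_CCOMP,cv2.CHAIN_APPROX_NONE)
    for c,k in zip(cs,hh[0]):
        if len(c)<30: continue
        e=cv2.fitEllipse(c); print("hole" if k[3]>=0 else "outer",len(c),np.round(e[0],1),np.round(e[1],1),onplane("wrist",*e[0],zz,T).round(1), cv2.minAreaRect(c))
        if k[3]<0 and len(c)>200:
            pts=np.array([onplane("wrist",*q[0],zz,T)[:2] for q in c],np.float32); r=cv2.minAreaRect(pts);print("rect world",r)
# knob top
m=(C[...,2]>z+38)&(C[...,2]<160); m[300:]=0; m[:,:230]=0;m[:,310:]=0
v,u=np.nonzero(m);print("knobtop",len(u),np.median(C[m],0).round(1),(u.min(),u.max(),v.min(),v.max()))
Q=C[m]; print(np.percentile(Q,[1,99],axis=0).round(1))
y=cv2.inRange(h,(22,150,60),(34,255,255));y[:,:230]=0;y[:,330:]=0
m2=(y>0)&(abs(C[...,2]-60)<4); Q=C[m2];print("ear",len(Q),np.median(Q[:,2]));print(cv2.minAreaRect(Q[:,:2].astype(np.float32)))
n=(C[...,2]>z+5)&(C[...,2]<z+25);n[:180]=0;n[225:]=0;n[:,:255]=0;n[:,300:]=0
Q=C[n];print("nut",len(Q),((Q.min(0)+Q.max(0))/2).round(1),np.percentile(Q[:,2],[50,99]))
w=cv2.resize(p[90:310,190:370],None,fx=3,fy=3,interpolation=cv2.INTER_CUBIC)[:600];cv2.imwrite("pics/w1c.png",w[:,:,::-1])
```

```text
plate z med 86.31187022639091 [85.37019898 87.26889426]
outer 615 [277.8 185.6] [ 59.  172.5] [554.9  95.8  86.3] ((276.56707763671875, 193.3963623046875), (60.8477783203125, 152.39553833007812), 6.340191841125488)
rect world ((541.94580078125, 98.35520935058594), (60.94896697998047, 163.9447784423828), 83.09989929199219)
hole 67 [277.2 228. ] [ 9.7 20.3] [508.6  96.5  86.3] ((277.4059143066406, 228.07647705078125), (22.452302932739258, 10.738059043884277), 77.47119140625)
hole 65 [286.4 215.4] [ 7.4 19.1] [522.7  86.6  86.3] ((285.5, 216.0), (21.0, 8.0), -0.0)
hole 77 [261.8 216.2] [ 7.6 20.9] [521.8 113.   86.3] ((262.3729553222656, 216.39755249023438), (23.267684936523438, 8.14821720123291), 5.19442892074585)
hole 95 [275.8 197.5] [32.6 33.2] [542.3  98.   86.3] ((275.7702941894531, 197.62161254882812), (35.2230339050293, 31.968101501464844), 35.53767776489258)
hole 76 [282.5 137.6] [27.1 27.4] [603.7  91.   86.3] ((282.5, 137.5), (26.870058059692383, 26.870054244995117), 45.0)
knobtop 496 [486.8 105.  134.1] (np.int64(256), np.int64(280), np.int64(253), np.int64(277))
[[474.2  93.6 125.1]
 [495.7 116.1 136.1]]
ear 366 59.66816354348265
((484.4692077636719, 89.970458984375), (75.71371459960938, 74.617919921875), 7.689419269561768)
nut 738 [543.8  98.1  99.7] [ 98.8851256  107.69545657]
```

View pics/w1c.png

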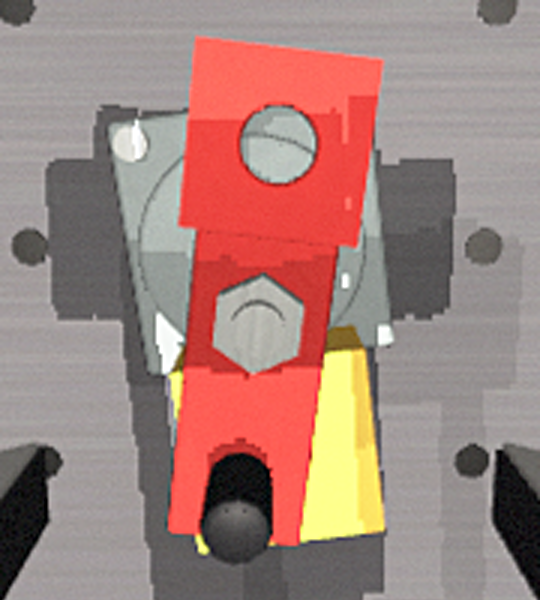

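Consistency check: axis about (544.0,98.2), where the hole and nut agree. Ear direction is 187.7°, so lock_hole is at about (484.6,90.2). The knob direction of 173.1° gives q ≈ 525° (9.17 rad). That predicts the plate top at 86.6 mm, and I measured 86.3. I'll grip and wind.

Run:
```python
from h import *
A=np.array([544.0,98.2]); ex=np.radians(7.7); q0=np.radians(525.4); R=down(-1.57)
def tcp(q,dz=0): return [A[0]+60*np.cos(ex+q),A[1]+60*np.sin(ex+q),100+10*q/(2*np.pi)+180.4+dz]
f=lambda:np.array(ctrl.get_wrist_force())
ctrl.reach(tcp(q0,60),R); ctrl.servo_line(tcp(q0),v=120); print("pre",f().round(1))
ctrl.clamp(20); print("clamped",f().round(1),ctrl.get_finger_gap()*94,ctrl.get_clock())
q=q0; mx=0
while q>np.radians(345):
    q-=np.radians(12); ctrl.servo_line(tcp(q),v=80); F=f(); mx=max(mx,np.linalg.norm(F))
    print(int(np.degrees(q)),F.round(1))
    if np.linalg.norm(F)>35: print("STOP");break
np.save("q.npy",q);print(ctrl.get_clock(),ctrl.get_finger_gap()*94); snap("wrist","w2");snap("scene","s2")
```

```text
pre [0.7 0.3 0.1]
clamped [ 0.2 -0.4 -0.1] 23.698767791217357 4.7333
513 [ 1.8  1.8 -0.2]
501 [ 0.6  1.7 -1.9]
489 [-0.1  1.4 -0.7]
477 [ 0.6  1.2 -1. ]
465 [ 0.6  3.4 -0.2]
453 [ 1.4  2.  -1.2]
441 [ 1.8  3.1 -1.7]
429 [ 2.9  2.9 -0.8]
417 [ 2.4  2.3 -1.5]
405 [ 2.9  1.  -2.3]
393 [ 3.6  1.5 -2.4]
381 [ 4.5  0.5 -1.3]
369 [ 3.6 -0.5 -2.7]
357 [ 3.6 -1.3 -0.4]
345 [ 2.9 -2.2 -0.8]
333 [ 1.5 -2.4 -1.4]
9.6667 23.39914091753907
```

View pics/s2.png

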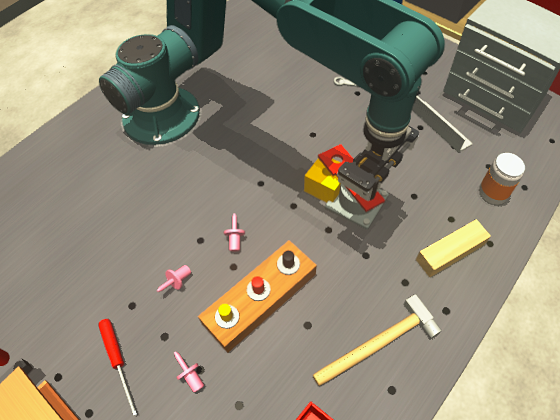

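The plate has followed the knob, and its hole now shows over the ear at about (337,157), roughly one turn up. Forces are under 5 N, so I'll carry on to q = 0.

Run:
```python
from h import *
A=np.array([544.0,98.2]); ex=np.radians(7.7); R=down(-1.57)
def tcp(q,dz=0): return [A[0]+60*np.cos(ex+q),A[1]+60*np.sin(ex+q),100+10*q/(2*np.pi)+180.4+dz]
f=lambda:np.array(ctrl.get_wrist_force())
q=float(np.load("q.npy"))
n=int(np.ceil(np.degrees(q)/12))
for q in np.linspace(q,0,n+1)[1:]:
    ctrl.servo_line(tcp(q),v=80); F=f()
    if abs(F).max()>6: print(int(np.degrees(q)),F.round(1))
    if np.linalg.norm(F)>35: print("STOP");break
np.save("q.npy",q);print(q,ctrl.get_clock(),ctrl.get_finger_gap()*94,f().round(1))
ctrl.gripper_open(); print(f().round(1)); ctrl.servo_line(tcp(0,60),v=150); ctrl.reach([480,95,420],R)
snap("wrist","w3");snap("scene","s3");print(ctrl.get_clock())
```

```text
0.0 18.4 23.86220219674856 [ 3.2 -1.1 -1.7]
[-0.5  0.2  0.5]
20.85
```

View pics/w3.png

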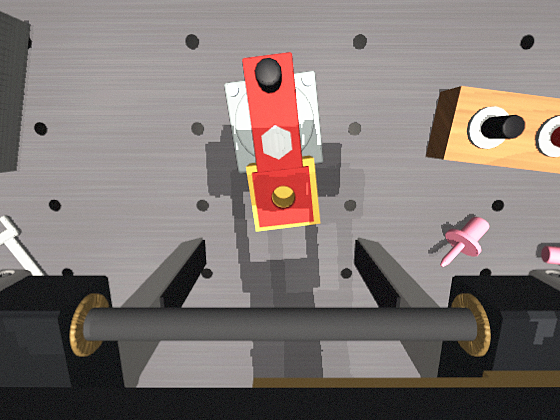

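View pics/s3.png

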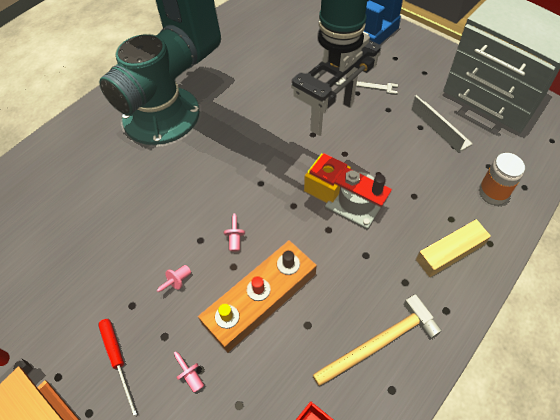

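The plate is down over the ear: hole at (284,196), with yellow visible through it and an even yellow rim. I'll quantify that, then look at the pin.

Run:
```python
from h import *
p,d,T=load("w3"); C=cloud("wrist",d,T); h=cv2.cvtColor(p,cv2.COLOR_RGB2HSV)
red=cv2.inRange(h,(0,150,60),(8,255,255))|cv2.inRange(h,(172,150,60),(180,255,255)); red[:,400:]=0;red[260:]=0
z=np.median(C[red>0][:,2]);print("plate z",z)
cs,hh=cv2.findContours(red,cv2.RETR_CCOMP,cv2.CHAIN_APPROX_NONE)
for c,k in zip(cs,hh[0]):
    if len(c)<30: continue
    e=cv2.fitEllipse(c)
    print("in" if k[3]>=0 else "out",len(c),np.round(e[0],1),np.round(e[1],1),onplane("wrist",*e[0],72,T).round(1))
    if k[3]<0: print("plate",cv2.minAreaRect(np.array([onplane("wrist",*q[0],72,T)[:2] for q in c],np.float32)))
y=cv2.inRange(h,(20,120,50),(34,255,255));y[:,:230]=0;y[:,330:]=0;y[:150]=0
pts=np.argwhere(y>0)[:,::-1];pts=np.array([onplane("wrist",*q,60,T)[:2] for q in pts if abs(C[q[1],q[0],2]-60)<6],np.float32);print("ear",cv2.minAreaRect(pts))
# move to the pin
ctrl.reach([530,-218,420],down(-1.57)); p,d,T=snap("wrist","w4"); C=cloud("wrist",d,T);h=cv2.cvtColor(p,cv2.COLOR_RGB2HSV)
print(ctrl.get_clock())
```

```text
plate z 71.7402513003953
out 446 [277.1 145.6] [ 55.5 230.6] [540.1  97.3  72. ]
plate ((540.7655639648438, 97.68180847167969), (174.62216186523438, 61.27529525756836), 6.798356056213379)
in 66 [282.9 196.3] [23.  24.2] [485.7  91.   72. ]
in 97 [276.5 141.9] [32.4 33.6] [544.  98.  72.]
in 91 [268.3  74.6] [27.1 36.1] [609.5 106.   72. ]
ear ((484.4120788574219, 90.36737060546875), (76.2824478149414, 75.88018798828125), 7.468576431274414)
22.1083
```

View pics/w4.png

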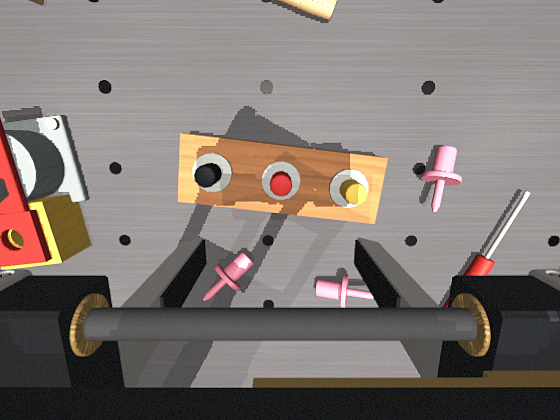

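The checks agree: plate z 71.7 mm, plate hole (485.7,91.0), ear centre (484.4,90.4), and plate and ear angles of 6.8° and 7.5°. In this view the red pin's head is at (282,184) and the rack around (280,178). Next is measuring the pin.

Run:
```python
from h import *
p,d,T=load("w4"); C=cloud("wrist",d,T); h=cv2.cvtColor(p,cv2.COLOR_RGB2HSV)
m=(C[...,2]>83)&(C[...,2]<91); m[240:]=0;m[:150]=0
n,l,s,c=cv2.connectedComponentsWithStats(m.astype(np.uint8))
for i in range(1,n):
    if 100<s[i][4]<1500 and s[i][0]>150: Q=C[l==i]; print("head",s[i],onplane("wrist",*c[i],87,T).round(1),Q.mean(0).round(1))
# flanges: unsaturated bright, circle on z=51
w=cv2.inRange(h,(0,0,120),(180,60,255)); w[:145]=0;w[225:]=0;w[:,:185]=0;w[:,380:]=0
w[np.abs(C[...,2]-51)>4]=0
n,l,s,c=cv2.connectedComponentsWithStats(w)
for i in range(1,n):
    if s[i][4]>150:
        k=(l==i).astype(np.uint8); ct=cv2.findContours(k,cv2.RETR_EXTERNAL,cv2.CHAIN_APPROX_NONE)[0][0]
        hl=cv2.convexHull(ct); q=np.array([onplane("wrist",*x[0],51,T)[:2] for x in hl],np.float32); print("flange",s[i],cv2.minEnclosingCircle(q),cv2.fitEllipse(q)[0])
o=cv2.inRange(h,(8,90,60),(20,255,255));o[:120]=0;o[235:]=0;o[:,:170]=0;o[:,400:]=0;o[abs(C[...,2]-45)>3]=0
q=C[o>0][:,:2].astype(np.float32);print("rack",cv2.minAreaRect(q))
for y in(-0.08,0,np.pi-.1): print(y,ctrl.solve_ik([550,-218,260],down(y)))
```

```text
head [194 166  22  22 391] [ 559.8 -139.3   87. ] [ 559.6 -139.2   86.3]
head [270 174  22  23 386] [ 550.8 -217.9   87. ] [ 550.6 -217.9   86.4]
head [344 183  23  22 381] [ 541.7 -296.7   87. ] [ 541.5 -296.8   86.3]
flange [192 153  40  39 683] ((559.786865234375, -138.96682739257812), 22.846590042114258) (559.7000122070312, -138.82546997070312)
flange [262 161  39  39 726] ((550.4507446289062, -218.14596557617188), 22.548568725585938) (550.5208129882812, -218.1120147705078)
flange [330 169  38  39 642] ((541.3984985351562, -297.06256103515625), 22.661466598510742) (541.4429321289062, -297.2813720703125)
rack ((549.982421875, -218.08401489257812), (241.01573181152344, 80.29148864746094), 83.43061828613281)
-0.08 [-4.73182374e-01  2.48747617e-01  1.47640797e+00 -4.44089210e-16
  1.41643707e+00 -3.93182374e-01]
0 [-4.73182374e-01  2.48747617e-01  1.47640797e+00 -4.44089210e-16
  1.41643707e+00 -4.73182374e-01]
3.041592653589793 None
```

Run:
```python
from h import *
f=lambda:np.array(ctrl.get_wrist_force()).round(1)
G=30+180.4; R=down(-0.115); P=[550.6,-218.0]; H=[484.9,90.5]
ctrl.reach([*P,45+G+60],R); ctrl.servo_line([*P,45+G],v=120); print("at pin",f())
ctrl.clamp(25); print(f(),ctrl.get_finger_gap()*94)
ctrl.servo_line([*P,150+G],v=120); print("lifted",f(),ctrl.get_finger_gap()*94)
R2=down(-np.pi/2+np.radians(7.5)); ctrl.reach([*H,150+G],R2); ctrl.servo_line([*H,125+G],v=100)
snap("wrist","w5");snap("scene","s5");print(ctrl.get_clock(),f(),ctrl.get_finger_gap()*94,ctrl.get_position())
for n in("w5","s5"):
    p,d,T=load(n); nm="wrist" if n[0]=="w" else "scene"
    for z in(125,85,72): print(n,z,proj(nm,[*H,z],T).round(1))
```

```text
at pin [-0.5 -0.2  0.3]
[ 0.4 -0.3 -0.5] 23.3461658945096
lifted [ 0.6 -0.3 -2.6] 23.787183127657265
28.2917 [ 0.5 -0.1 -0.9] 23.227543578193817 [485.16492525  90.33981086 335.94358639]
w5 125 [278.9 244.1]
w5 85 [279.  226.5]
w5 72 [279. 222.]
s5 125 [329.7 152. ]
s5 85 [328.5 163.8]
s5 72 [328.1 167.4]
```

View pics/w5.png

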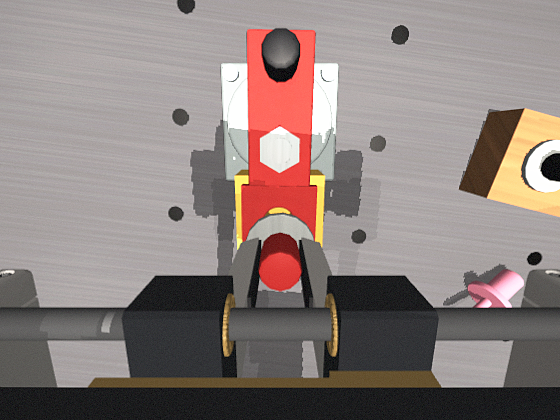

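View pics/s5.png

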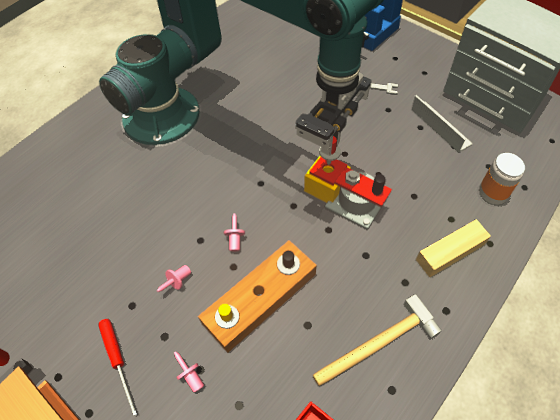

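The pin is held upright with its head at (280,262) in the wrist view. The hole mouth shows just behind the flange at about (279,213), and the projected axis falls there. Next I'll lower it with a force watch.

```bash
python3 - <<'E'
from h import *
f=lambda:np.array(ctrl.get_wrist_force())
G=30+180.4; H=[484.9,90.5]; F0=f()
for z in [115,108,100,92,84,78,75,74,73,72,71]:
    ctrl.servo_line([*H,z+G],v=60 if z>74 else 20); dF=f()-F0; print(z,dF.round(1),round(ctrl.get_position()[2]-G,1))
    if np.linalg.norm(dF)>7: print("contact");break
snap("scene","s6");print(ctrl.get_clock())
E
python3 -c "
import cv2;p=cv2.imread('pics/s6.png')[110:230,270:430];cv2.imwrite('pics/s6c.png',cv2.resize(p,None,fx=4.5,fy=4.5,interpolation=cv2.INTER_CUBIC))"
```

```text
115 [-0.4  1.  -1.1] 114.4
108 [-0.4 -0.4 -0.7] 107.3
100 [-0.5  0.6 -0.9] 99.3
92 [-0.7  0.  -0.1] 91.3
84 [-0.9  0.4 -1. ] 83.3
78 [-0.3 -0.3 -1. ] 77.4
75 [-0.4  0.7 -1.5] 74.8
74 [-0.5  0.6 -0.3] 74.0
73 [-0.9  0.1 -0.4] 72.9
72 [-1.8 -0.8 -0.1] 71.9
71 [-2.8 -0.9  5.1] 71.8
31.275
```

View pics/s6c.png

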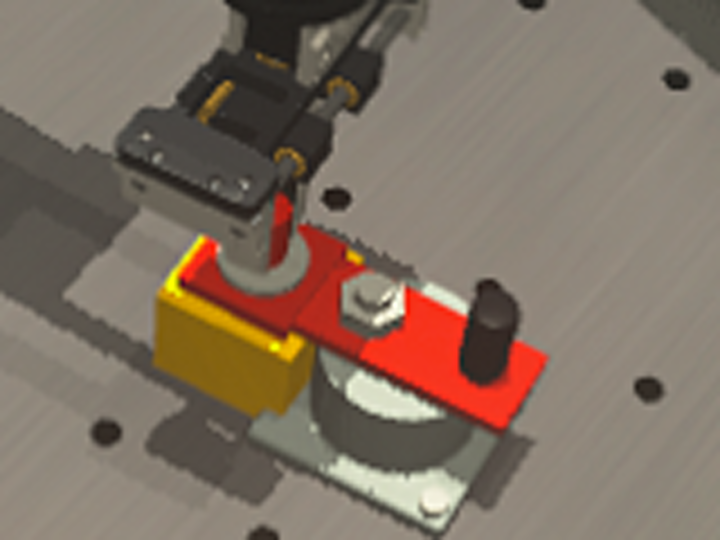

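The flange is on the plate, with contact at 71.8 mm. I'll release, retreat and check.

Run:
```python
from h import *
G=210.4; H=[484.9,90.5]
ctrl.gripper_open(); ctrl.servo_line([*H,150+G],v=150); ctrl.reach([470,92,430],down(-1.57)); ctrl.dwell(.3)
p,d,T=snap("wrist","w7");snap("scene","s7");C=cloud("wrist",d,T);h=cv2.cvtColor(p,cv2.COLOR_RGB2HSV)
for lo,hi,n in((108,120,"head"),(75,81,"flange")):
    m=(C[...,2]>lo)&(C[...,2]<hi)&(np.hypot(C[...,0]-485,C[...,1]-90)<35); Q=C[m];print(n,len(Q),Q.mean(0).round(1),np.percentile(Q[:,2],[5,50,95]).round(1))
red=cv2.inRange(h,(0,150,60),(8,255,255))|cv2.inRange(h,(172,150,60),(180,255,255)); m=(red>0)&(abs(C[...,2]-72)<5)
Q=C[m];print("plate",np.median(Q[:,2]),cv2.minAreaRect(Q[:,:2].astype(np.float32)))
print(ctrl.get_clock(),ctrl.get_finger_gap(),ctrl.get_wrist_force())
a=cv2.imread('pics/s7.png')[110:230,270:430];b=cv2.imread('pics/w7.png')[30:270,180:380]
cv2.imwrite('pics/f7.png',np.hstack([cv2.resize(a,(480,360),interpolation=2),cv2.resize(b,(300,360),interpolation=2)]))
```

```text
head 437 [485.   90.4 113.2] [111.2 113.3 114.6]
flange 807 [487.7  90.3  77.7] [76.5 77.7 78.8]
plate 71.69353582317501 ((540.7731323242188, 97.42964172363281), (175.10133361816406, 61.47968292236328), 6.441988468170166)
33.8917 1.0011812960539594 [0.36500259 0.63904276 0.43583853]
```

View pics/f7.png

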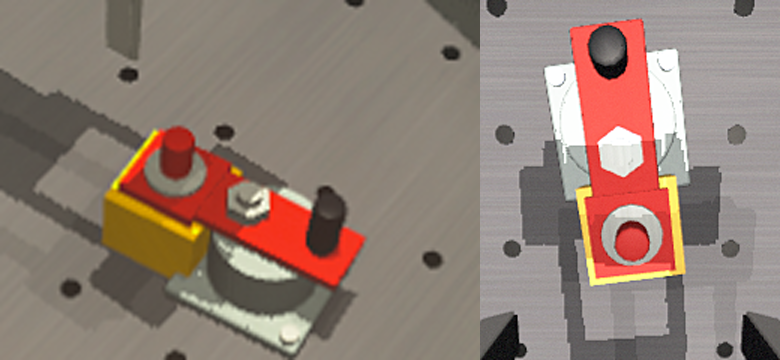

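The pin stands upright with its flange flat on the plate. Head top reads 113 mm and flange top 77.7 mm, against expected 114 and 78. The plate is down and aligned.

```bash
python3 -c "
from cell import ctrl
ctrl.hand_in();print(ctrl.get_clock())"
```

```text
the job is handed in; nothing more can be done
the job is handed in; nothing more can be done
```

I wound the crank clockwise about 525° (1.46 turns), past the early line-up, until the plate was down. I then put the red-headed pin through both holes, let go, backed off and handed in at about 34 s. The hand-in reported no verdict.

- **Plate:** its top measured 71.7 mm, against 72 expected. It sits within about 1° of the ear's line, and before the pin went in the two holes were within about 1.5 mm of each other.
- **Pin:** it stands upright at (485.0, 90.4). The flange top is at 77.7 mm and the head top at 113.2 mm, against 78 and 114 expected for a seated pin.
- **Forces:** wrist force readings stayed below about 7 N throughout, and the robot was clear of everything at hand-in.

None of the checks failed. The one small disagreement is the flange's mean position, which reads 2.7 mm off in x, probably because the head hides part of the flange from the camera.

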